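# Turn a blind end cap over and hold it bore-up under the dispensing needle

### The arm

A 6-joint arm with a two-finger parallel gripper is mounted at the origin on the work surface. World frame = base frame: x ahead of the robot, y to its left, z up, the work surface at z = 0. Lengths are in m, angles in rad, forces in N, time in s.
With the tool pointing down it reaches from about 0.375 to 0.9 m from the base axis. Payload 3.1 kg.
Tool frame: the origin (TCP) lies between the finger pads; the fingertips stand 8 mm ahead of it and the grasp point (between the pads) lies 11 mm behind it; z points along the fingers, y is the line along which they close (so a half turn about z gives the same grasp; the last joint's range is limited). The gripper opens to 85 mm and grips with 20 to 120 N. Pads are 22 mm wide; open, the fingers measure 114 mm over their backs; the gripper's body (76 mm by 85 mm) begins 54 mm behind the grasp point. The pads swing forward as they close: fully open they stand 13 mm farther back than shut.
Start: joints at [0.985, 0.527, 1.433, -0, 1.181, -0.178], TCP at [0.248, 0.574, 0.239] pointing down, gripper open.
Joint ranges: [-3.08, 3.08], [-0.75, 2.2], [0.22, 2.44], [-1.43, 4.57], [0, 2.65], [-2.85, 2.85]. Speed limits (rad/s): [2.79, 2.79, 3.14, 3.14, 3.14, 3.14].

### API

Orientations are given as a unit quaternion [x, y, z, w].
In Python, from station import readout, cams, sign_off gives the robot as it stands.
- The arm moves only by the tool send_rows, never from a script. Its argument "commands" is text: rows parted by semicolons, each of 5 numbers parted by spaces: the finger opening in mm, from 0 to 85.4, then the shift along the tool's x, y, z each as a share of 0.02 m, from -1 to 1, then the turn about the tool's z as a share of 4 degrees, from -1 to 1. In form: grip dx dy dz spin; .... A call has 1 to 20 rows; each row shifts and turns the commanded pose from where the row before left it, along the tool's axes as they then stand; what a row does not reach is not made up. A row lasts 1/12 s, in which the tool goes at most 41.7 mm and 7.16 degrees, less where a joint would pass 70% of its speed; a pose out of reach is approached as far as the arm can. A call with a number of a shift or a turn outside -1 to 1 is refused whole. A call with a gripper value outside its range is refused whole. The fingers move at their own pace and stop on an object; "grip_force" is the grip in N (left out, the last holds). Time passes only in rows, so rows that do not move let the fingers close. It gives the time, the measured TCP pose, the force, the opening and the grip force at its end, in the units of the state.
- readout.sense(): the state, without advancing time (a new reading comes with each control period).
- cams.snapshot(name): name is "scene" or "top" or "wrist"; returns a dict with "pixels" (480x640x3 uint8, red, green, blue), "intrinsics" (3x3 intrinsics, pixels), "eye" and "rotation" of the camera in the world. Camera axes: x right, y down, z forward; pixel columns grow to the right and rows downward; lengths in m; the calibration is good to about 2 mm. A picture is of the moment at which its call begins. There is no depth.
- sign_off(): hands the job in; it is judged then, once.
The state is a dict: "t": time; "q": joint angles; "qd": joint speeds; "tau": joint torques, N m; "tcp_pos": TCP position; "tool_rot": TCP orientation; "force": force on the tool from outside, world axes, zero at the start; "ft_torque": the same for the moment, N m; "finger_gap": opening from 0.0 (shut) to 1.0 (fully open); "gripper_force": force on a finger pad.
Only numpy, scipy, OpenCV 4.12 (cv2) and the standard library are available. Lean on these libraries where they do the work, as an engineer would, in place of code of your own. Each camera call takes 0.05 s, during which the arm holds its last target. There are 200 camera calls.

### The job

The square aluminium end cap on the green mat stands on its open end, so no hole shows: find its blind bore by turning the cap over (it may be laid on its side on the way), then hold it still in the air in the gripper with the bore facing straight up, centred under the tip of the dispensing needle with its mouth about 25 mm below the tip, ready to be filled. Finish while still holding it there; touch no part of the dispenser, and leave the reels, tape roll, probes, screwdriver and bottle where they are.

Things in the scene. Friction and masses are not known exactly. Their poses are not given: they have to be found in the camera images.
- cap: blind end cap: plain aluminium block 40 x 40 mm, 54 mm long, about 0.17 kg, round bore 27 mm wide, 42 mm deep in one end; the other end closed; a dark groove near each end. Origin: centre of the bored end face; z runs along the length from bored to closed end (the bore opens to -z), x, y square to the gripping faces. Starts standing on its bored end on the 2 mm thick mat, z up
- cap_mouth (a point): centre of the mouth of the bore (the same point and axes as cap)
- dispenser: fixed dispenser stand: base plate 150 x 110 x 14 mm, origin under its centre on the bench, z up; a 16 mm column, 384 mm high, stands 55 mm along +x; an arm at 309 mm height holds a 19 mm syringe barrel slanting at 45 degrees, its needle pointing down and towards -x. Below the needle and on its -x side is free space. Not to be touched
- needle_tip (a point): open end of the thin needle, 235 mm above the bench, 110 mm along -x of the stand's origin; axes as the stand's, z up; needle and barrel rise from here at 45 degrees towards the stand's +x
- reel_a: coil of white gauge tape with blue ties, outside 110 mm, hole 56 mm, 22 mm high, lying flat; origin at the centre of its underside; leave alone
- reel_b: second coil of white gauge tape, same size; origin at the centre of its underside; leave alone
- masking_roll: green tape roll lying flat on the mat, outside 88 mm, 24 mm high; origin at the centre of its underside; leave alone
- probe_a: finished round steel probe, 28 mm across, 72 mm tall, standing on the mat; origin at the centre of its foot; leave alone
- probe_b: second finished steel probe, same size, standing on the mat; origin at the centre of its foot; leave alone
- driver: screwdriver with a red handle, 190 mm long, lying flat along its x axis, up to about 30 mm high; origin under its middle; leave alone
- flux: white squeeze bottle with a red cap, 44 mm across, 85 mm tall, standing; origin at the centre of its underside; leave alone
Mind the look-alikes: they are no part of the job. What is shaped like the cap but blue, pink or purple is not meant.

How it is judged:
On the way:
1. the cap is gripped clear of the mat with its bore facing up (contact force between the fingers and cap above 1 N and angle between cap's own z axis and vertical above 2.7 rad and height (world z) of cap_mouth above 0.08 m), for 0.2 s.
At the end, for the whole second after the job is handed in: the fingers still hold the cap in the air at rest, bore up within 11 degrees of vertical, the mouth's centre within 12 mm sideways of the needle tip and 10 to 45 mm below it, the cap not touching the dispenser, and every bystander within 20 mm of its start (contact force between the fingers and cap above 1 N and angle between cap's own z axis and vertical above 2.94 rad and horizontal distance between cap_mouth and needle_tip below 0.012 m and z of cap_mouth in the frame of needle_tip between -0.045 and -0.01 m and linear speed of cap below 0.02 m/s and contact force between cap and dispenser below 0.1 N and distance of each of reel_a, reel_b, masking_roll, probe_a, probe_b, driver, flux from where it was at the start of the episode below 0.02 m); the arm keeps its last pose, push and grip.
It fails at once if the dispenser is touched (contact force between dispenser and anything else above 0.5 N).
It fails at once if a bystander is shifted more than 20 mm or knocked over (distance of any of reel_a, reel_b, masking_roll, probe_a, probe_b, driver, flux from where it was at the start of the episode above 0.02 m or angle between any of reel_a, reel_b, masking_roll, probe_a, probe_b, driver, flux's own z axis and vertical above 0.4 rad).
It also fails if it takes over 43 s, if anything falls off the work surface, if the arm or the gripper's body presses on something with over 40 N, if the wrist force passes 120 N, or if a joint passes its speed limit or range.

## Working session

There is one attempt and no reset: what is moved stays moved. The work goes in short steps, Python scripts to look and compute and a tool call to move; the robot and the scene stay as the last step left them, time stands still between calls to the robot, and variables do not carry over. Pictures are saved under pics/ and viewed, at most 10 in all, crops included, and the job is handed in when it is done.

Besides the shell and the picture viewer there is one more tool, called after "Call:" as name(argument=value, ...) on one line, values as JSON. send_rows: Moves the arm, as the interface text tells. Its arguments: {"type":"object","properties":{"commands":{"type":"string"},"grip_force":{"type":"number"}},"required":["commands"]}

```bash
mkdir -p pics; ls; python3 - <<'E'
from station import readout,cams
import cv2,numpy as np
print(readout.sense())
ims=[]
for n in("scene","top","wrist"):
    s=cams.snapshot(n); print(n,s["intrinsics"].tolist(),s["eye"],np.array(s["rotation"]).round(4).tolist())
    cv2.imwrite(f"pics/{n}0.png",s["pixels"][:,:,::-1])
E
```

```text
pics
{'t': 0.0, 'q': array([ 9.84520434e-01,  5.28482100e-01,  1.43390057e+00,  1.81708827e-06,
        1.18137625e+00, -1.78498767e-01]), 'qd': array([-0.00105503, -0.00056529,  0.00026189,  0.00099759, -0.00114627,
        0.00106309]), 'tau': array([-9.80701006e-04, -4.42351878e+01, -1.78024882e+01, -2.02111778e-04,
        8.42645561e-03, -4.77931380e-06]), 'tcp_pos': array([0.2474389 , 0.57317945, 0.23832435]), 'tool_rot': array([ 2.02479089e-01,  9.79285987e-01, -1.00459171e-03, -4.04935811e-04]), 'force': array([-0.01394827, -0.96725594,  0.02337105]), 'ft_torque': array([ 0.01759501,  0.01194085, -0.05461715]), 'gripper_force': 0.0, 'finger_gap': 1.0025121187630857}
scene [[491.95180285080545, 0.0, 323.7558524875762], [0.0, 491.95180285080545, 249.20214359452692], [0.0, 0.0, 1.0]] [1.34235513 0.2655895  0.83377012] [0.5329, 0.717, -0.3668, -0.2596]
top [[459.5623075914222, 0.0, 318.0109215680848], [0.0, 459.5623075914222, 240.19143714804713], [0.0, 0.0, 1.0]] [ 0.19923092 -0.05135221  1.41519748] [-0.7013, 0.7053, -0.0741, 0.0725]
wrist [[366.14030233757853, 0.0, 320.67689093719196], [0.0, 366.14030233757853, 245.7965678440328], [0.0, 0.0, 1.0]] [0.18496372 0.59954469 0.37322758] [0.828, 0.5441, 0.0735, 0.1138]
```

View pics/scene0.png

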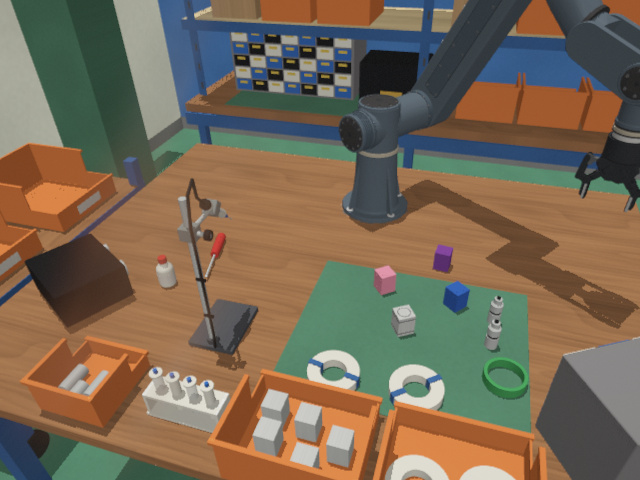

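View pics/top0.png

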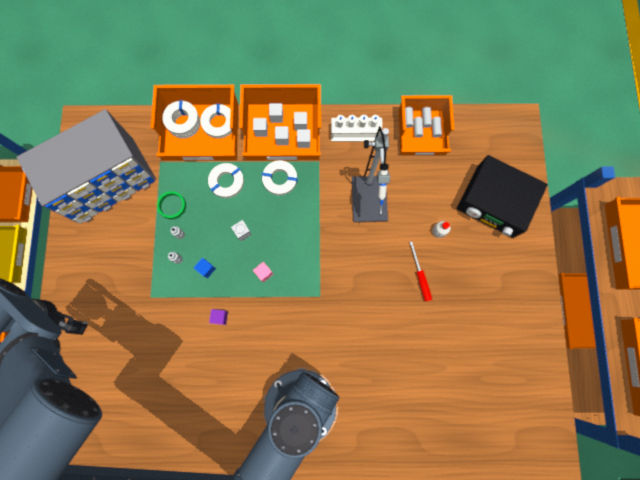

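Cap candidates: the grey block on the mat at scene (404,320) / top (240,229). The pink (385,280), blue (456,297) and purple (443,258) blocks have the wrong colour. The grey blocks in the orange bin aren't on the mat. I'll confirm with a crop and enlarge the dispenser too.

```bash
python3 - <<'E'
import cv2,numpy as np
s=cv2.imread("pics/scene0.png");t=cv2.imread("pics/top0.png")
def c(im,x,y,w,h,k): return cv2.resize(im[y:y+h,x:x+w],None,fx=k,fy=k,interpolation=cv2.INTER_CUBIC)
a=c(s,365,260,80,100,5)   #400x500
b=c(t,215,195,60,50,6.66)[:300,:400]
d=c(t,215,195,60,50,5)
can=np.zeros((600,800,3),np.uint8)
can[:500,:400]=a; can[:250,400:700]=d
cv2.imwrite("pics/c1.png",can)
can=np.zeros((600,800,3),np.uint8)
can[:600,:400]=c(s,160,170,100,200,4)[:600,:400]
can[:600,400:]=c(t,340,120,80,120,5)[:600,:400]
cv2.imwrite("pics/c2.png",can)
E
```

```text
(no output)
```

View pics/c1.png

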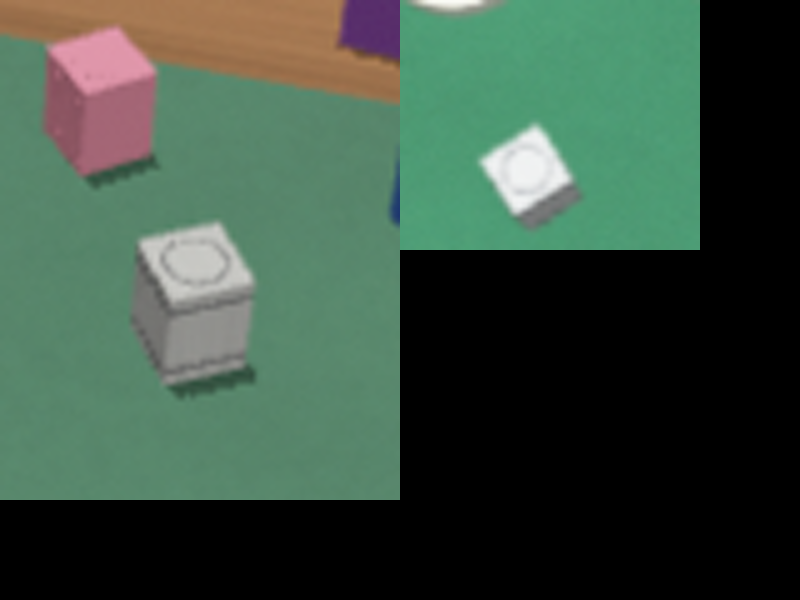

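View pics/c2.png

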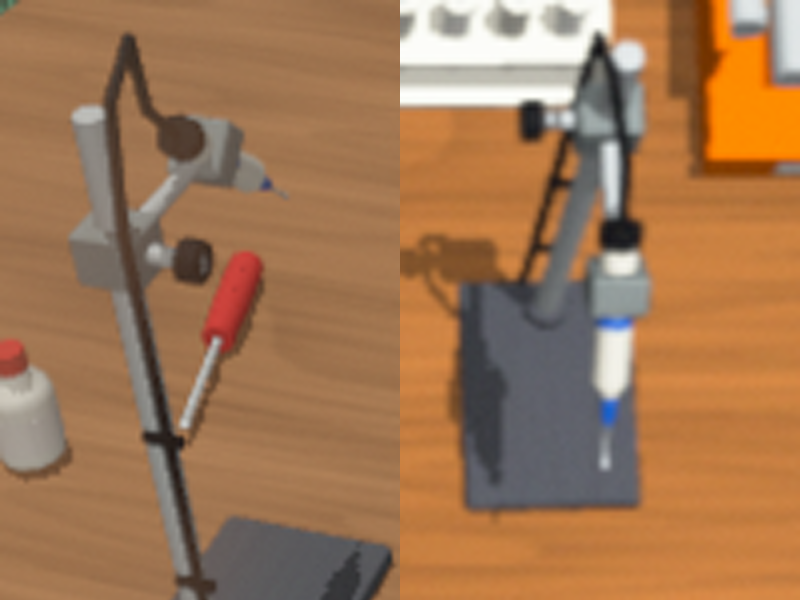

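The crop confirms it: a plain grey block with dark grooves, closed end up (no bore visible), on the mat. The needle tip is at scene (232,219) and top (381,213.6). Next I'll locate both, plus the obstacles.

```bash
cat > h.py <<'E'
import numpy as np
from scipy.spatial.transform import Rotation as R
C={"scene":(491.952,323.756,249.202,[1.34235513,.2655895,.83377012],[0.5329,0.717,-0.3668,-0.2596]),
"top":(459.562,318.011,240.191,[.19923092,-.05135221,1.41519748],[-0.7013,0.7053,-0.0741,0.0725])}
def ray(c,u,v):
    f,cx,cy,e,q=C[c]; d=R.from_quat(q).apply([(u-cx)/f,(v-cy)/f,1]); return np.array(e),d/np.linalg.norm(d)
def at(c,u,v,z):
    e,d=ray(c,u,v); return e+d*(z-e[2])/d[2]
def tri(p,q):
    A=np.zeros((3,3));b=np.zeros(3);L=[ray("scene",*p),ray("top",*q)]
    for e,d in L: M=np.eye(3)-np.outer(d,d);A+=M;b+=M@e
    x=np.linalg.solve(A,b); return x,[np.linalg.norm((np.eye(3)-np.outer(d,d))@(x-e)) for e,d in L]
E
python3 - <<'E'
from h import *
from station import cams
np.set_printoptions(precision=4,suppress=True)
print(C["top"][4]); print("rot shape",np.array(cams.snapshot("top")["rotation"]))
S=[at("scene",365+x/5,260+y/5,.056) for x,y in[(140,240),(222,224),(254,284),(172,304)]]
T=[at("top",215+x/5,195+y/5,.056) for x,y in[(80,160),(138,124),(174,182),(118,216)]]
for P in(S,T):
    P=np.array(P)[:,:2];e=np.roll(P,-1,0)-P
    print(P,P.mean(0),np.linalg.norm(e,axis=1),np.degrees(np.arctan2(e[:,1],e[:,0])))
print("needle",tri((232,219.25),(381,213.6)),at("top",381,213.6,.235),at("scene",232,219.25,.235))
print("base",[at("top",u,v,.014)[:2] for u,v in[(352,176.6),(387.4,176.6),(388,221.4),(353.4,221.4)]])
for n,u,v,z in[("pA",176,231,.07),("pB",173,256,.07),("blue",204,267,.05),("pink",262,270,.05),("purple",218,316,.04),("roll",171,205,.024),("rA",225,180,.022),("rB",279,177,.022),("flux",443,228,.08),("drv1",411,242,.02),("drv2",427,300,.02),("bin",240,158,.06),("bin2",322,158,.06)]: print(n,at("top",u,v,z)[:2])
E
```

```text
[-0.7013, 0.7053, -0.0741, 0.0725]
rot shape [-0.7013  0.7053 -0.0741  0.0725]
[[0.5178 0.1587]
 [0.497  0.1927]
 [0.5317 0.2127]
 [0.5542 0.18  ]] [0.5252 0.186 ] [0.0399 0.0401 0.0397 0.0421] [ 121.5718   29.9534  -55.4439 -149.6863]
[[0.5281 0.209 ]
 [0.5505 0.1744]
 [0.514  0.1515]
 [0.4931 0.1848]] [0.5214 0.1799] [0.0412 0.043  0.0394 0.0425] [ -57.1069 -147.8997  122.106    34.6171]
needle (array([ 0.5194, -0.2212,  0.2311]), [np.float64(0.0020456253506466304), np.float64(0.002045625350646653)]) [ 0.5192 -0.2226  0.235 ] [ 0.5246 -0.2159  0.235 ]
base [array([ 0.7025, -0.1657]), array([ 0.7019, -0.2794]), array([ 0.5537, -0.2758]), array([ 0.5543, -0.167 ])]
pA [0.5133 0.371 ]
pB [0.4371 0.3755]
blue [0.4067 0.2869]
pink [0.3966 0.1129]
purple [0.2618 0.2415]
roll [0.608 0.406]
rA [0.6904 0.2397]
rB [0.6995 0.0679]
flux [ 0.5158 -0.4288]
drv1 [ 0.4859 -0.3437]
drv2 [ 0.3068 -0.3836]
bin [0.7491 0.1874]
bin2 [ 0.7478 -0.0693]
```

Call:
send_rows(commands="0 -0.9 -0.53 0 0;0 -0.9 -0.53 0 0;0 -0.9 -0.53 0 0;0 -0.9 -0.53 0 0;0 -0.9 -0.53 0 0;0 -0.9 -0.53 0 0;0 -0.9 -0.53 0 0;0 -0.9 -0.53 0 0;0 -0.9 -0.53 0 0;0 -0.9 -0.53 0 0;0 -0.9 -0.53 0 0;0 -0.9 -0.53 0 0;0 -0.9 -0.53 0 0;0 -0.9 -0.53 0 0;0 -0.9 -0.53 0 0;0 -0.9 -0.53 0 0;0 -0.9 -0.53 0 0;0 -0.9 -0.53 0 0;0 -0.9 -0.53 0 0;0 -0.65 -0.53 0 0", grip_force=40)

```text
t: 1.87
tcp_pos: [0.4909, 0.2372, 0.2393]
tool_rot: [0.203, 0.979, 0.0, 0.0]
force: [0.7, -0.3, -0.3]
finger_gap: 0.001
gripper_force: 0.0
```

Call:
send_rows(commands="0 0 0 0 1;0 0 0 0 1;0 0 0 0 1;0 0 0 0 1;0 0 0 0 1;0 0 0 0 1;0 0 0 0 1;0 0 0 0 1;0 0 0 0 0.65;0 0 0 0 0;0 0 0 0 0")

```text
t: 2.78
tcp_pos: [0.4895, 0.2383, 0.2392]
tool_rot: [0.484, 0.875, -0.0, -0.0]
force: [0.3, 0.7, -0.5]
finger_gap: -0.0
gripper_force: 0.0
```

```bash
cat >> h.py <<'E'
def state():
    from station import readout
    s=readout.sense(); M=R.from_quat(s["tool_rot"]).as_matrix()
    print("t %.2f tcp %s xang %.1f tilt %.2f q6 %.2f gap %.1fmm gf %.1f F %s"%(s["t"],s["tcp_pos"].round(4),np.degrees(np.arctan2(M[1,0],M[0,0])),np.degrees(np.arccos(-M[2,2])),s["q"][5],s["finger_gap"]*85.4,s["gripper_force"],s["force"].round(1)))
    return s["tcp_pos"],M
def wrist(name,pts=()):
    from station import cams
    import cv2
    s=cams.snapshot("wrist");cv2.imwrite("pics/%s.png"%name,s["pixels"][:,:,::-1])
    K=np.array(s["intrinsics"]);C["wrist"]=(K[0,0],K[0,2],K[1,2],s["eye"],s["rotation"])
    import json;json.dump([float(C["wrist"][0]),float(K[0,2]),float(K[1,2]),list(map(float,s["eye"])),list(map(float,s["rotation"]))],open("pics/%s.json"%name,"w"))
E
python3 -c "
from h import *
state();wrist('w1')"
```

```text
t 2.78 tcp [0.4895 0.2383 0.2392] xang 122.1 tilt 0.02 q6 -0.31 gap -0.0mm gf 0.0 F [ 0.3  0.7 -0.5]
```

View pics/w1.png

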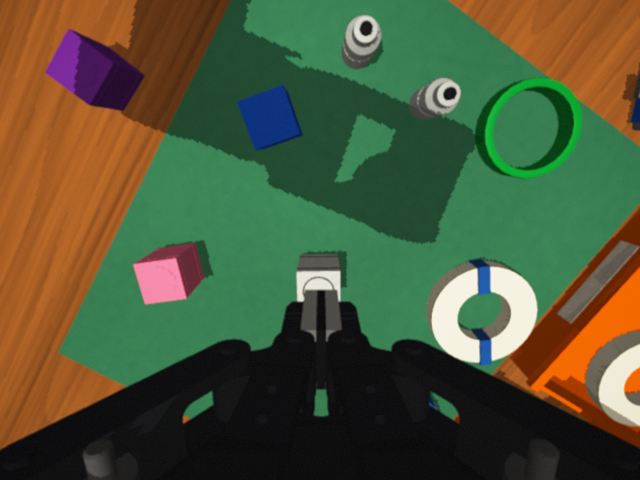

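Wrist view: the cap is at (319,280), square with the tool and centred on it. Its rear top edge runs (297,272)-(341,272). I'll check that position.

```bash
python3 -c "
from h import *
p,M=state();wrist('w1b')
for u,v in[(297,272),(341,272),(319,272)]:
    q=at('wrist',u,v,.056);print(q,(M.T@(q-p)).round(4))
print('cap',M.T@(np.array([.523,.183,.056])-p))"
```

```text
t 2.83 tcp [0.4896 0.2383 0.2392] xang 122.1 tilt 0.01 q6 -0.31 gap -0.1mm gf 0.0 F [ 0.1  0.4 -0.2]
[0.49504442 0.18702838 0.056     ] [-0.0464 -0.0226  0.1832]
[0.52934578 0.20853202 0.056     ] [-0.0464  0.0179  0.1832]
[0.51219574 0.1977806  0.056     ] [-0.0464 -0.0023  0.1832]
cap [-0.06462808 -0.00103363  0.18321718]
```

Call:
send_rows(commands="0 0 -0.1 0.94 0;0 0 0 0.94 0;0 0 0 0.94 0;0 0 0 0.94 0;0 0 0 0.94 0;0 0 0 0.94 0;0 0 0 0.94 0;0 0 0 0.94 0;0 0 0 0.94 0;0 0 0 0.94 0;0 0 0 0 0;0 -0.5 0 0 0;0 -0.5 0 0 0;0 -0.4 0 0 0;0 -0.4 0 0 0;0 -0.4 0 0 0;0 -0.4 0 0 0")

```text
t: 4.3
tcp_pos: [0.5165, 0.1925, 0.0524]
tool_rot: [0.485, 0.875, 0.001, 0.001]
force: [-1.1, 2.3, 5.3]
finger_gap: 0.001
gripper_force: 2.5
```

Call:
send_rows(commands="0 -0.4 0 0 0;0 -0.4 0 0 0;0 -0.4 0 0 0;0 -0.4 0 0 0;0 0 0 0 0;0 0 0 0 0;0 0 0 0 0")

```text
t: 4.88
tcp_pos: [0.5323, 0.1657, 0.0512]
tool_rot: [0.485, 0.875, -0.0, -0.0]
force: [-0.1, 0.4, 0.0]
finger_gap: -0.004
gripper_force: 0.0
```

Call:
send_rows(commands="85 1 0 0 0;85 1 0 -0.5 0;85 1 0 -1 0;85 1 0 -1 0;85 1 0 -1 0;85 0 0 -1 0;85 0 0 -1 0;85 0 0 -1 0;85 0 0 0 0;85 0 0 0 0")

```text
t: 5.72
tcp_pos: [0.4794, 0.2512, 0.1816]
tool_rot: [0.484, 0.875, 0.0, 0.0]
force: [0.0, 0.2, -0.1]
finger_gap: 0.997
gripper_force: 0.0
```

```bash
python3 -c "
from h import *
state();wrist('w2')"
```

```text
t 5.72 tcp [0.4794 0.2512 0.1816] xang 122.1 tilt 0.07 q6 -0.28 gap 85.1mm gf 0.0 F [ 0.   0.2 -0.1]
```

View pics/w2.png

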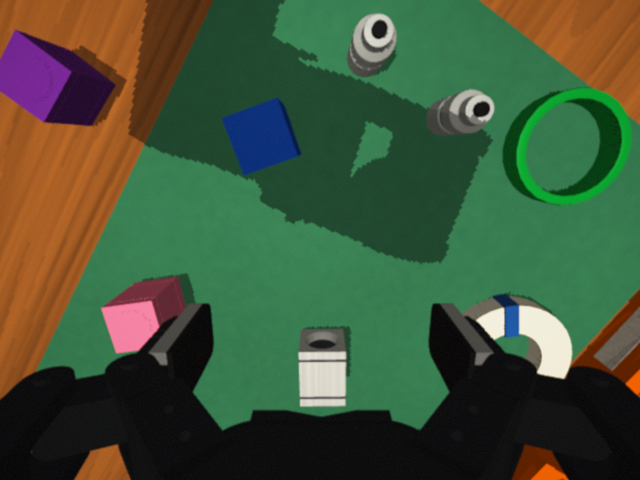

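The cap lies flat with its bore facing tool +x. The upper face spans (298,352) at the bored end to (346,405) at the closed end.

```bash
python3 -c "
from h import *
p,M=state();wrist('w2b')
for u,v in[(299,352),(344.5,352),(299,405),(346,405)]:
    q=at('wrist',u,v,.042);print(q,(M.T@(q-p)).round(4))"
```

```text
t 5.77 tcp [0.4787 0.2508 0.1806] xang 122.1 tilt 0.08 q6 -0.28 gap 84.8mm gf 0.0 F [-0.2  0.2 -0.2]
[0.5164785  0.15428773 0.042     ] [-0.1019 -0.0191  0.1386]
[0.54899329 0.17467604 0.042     ] [-0.1019  0.0193  0.1386]
[0.54377926 0.10906692 0.042     ] [-0.1547 -0.0199  0.1386]
[0.57890067 0.13110533 0.042     ] [-0.1547  0.0215  0.1385]
```

Call:
send_rows(commands="85 -0.93 0 0 0;85 -0.93 0 0 0;85 -0.93 0 0 0;85 -0.93 0 0 0;85 -0.93 0 0 0;85 -0.93 0 0 0;85 0 0 0.9 0;85 0 0 0.9 0;85 0 0 0.9 0;85 0 0 0.9 0;85 0 0 0.9 0;85 0 0 0.9 0;85 0 0 0.9 0;85 0 0 0.9 0;85 0 0 0.6 0;85 0 0 0.5 0;85 0 0 0 0;85 0 0 0 0", grip_force=20)

```text
t: 7.32
tcp_pos: [0.5381, 0.1561, 0.0146]
tool_rot: [0.485, 0.875, -0.0, -0.001]
force: [0.2, 0.0, 0.3]
finger_gap: 0.993
gripper_force: 0.0
```

```bash
python3 -c "
from h import *
state()"
```

```text
t 7.32 tcp [0.5381 0.1561 0.0146] xang 122.0 tilt 0.10 q6 -0.48 gap 84.8mm gf 0.0 F [0.2 0.  0.3]
```

Call:
send_rows(commands="60 0 0 0.1 0;45 0 0 0 0;36 0 0 0 0;36 0 0 0 0;36 0 0 0 0;36 0 0 0 0;36 0 0 0 0;36 0 0 0 0", grip_force=20)

```text
t: 7.98
tcp_pos: [0.5394, 0.1564, 0.0142]
tool_rot: [0.485, 0.875, 0.001, 0.001]
force: [-0.7, 0.5, 6.1]
finger_gap: 0.467
gripper_force: 20.9
```

Call:
send_rows(commands="36 0 0 -0.4 0;36 0 0 -0.5 0;36 0 0 -0.5 0;36 0 0 0 0;36 0 0 0 0")

```text
t: 8.4
tcp_pos: [0.5392, 0.1563, 0.0423]
tool_rot: [0.485, 0.875, 0.001, 0.001]
force: [0.0, -0.7, -0.9]
finger_gap: 0.468
gripper_force: 20.6
```

```bash
python3 -c "
from h import *
import cv2
state();wrist('w3')
from station import cams
s=cams.snapshot('scene')['pixels'][:,:,::-1]
cv2.imwrite('pics/s3.png',np.hstack([cv2.resize(cv2.imread('pics/w3.png')[240:480,200:440],(400,400)),cv2.resize(s[270:370,340:440],(400,400))]))"
```

```text
t 8.40 tcp [0.5392 0.1563 0.0423] xang 122.0 tilt 0.11 q6 -0.48 gap 39.9mm gf 20.6 F [ 0.  -0.7 -0.9]
```

View pics/s3.png

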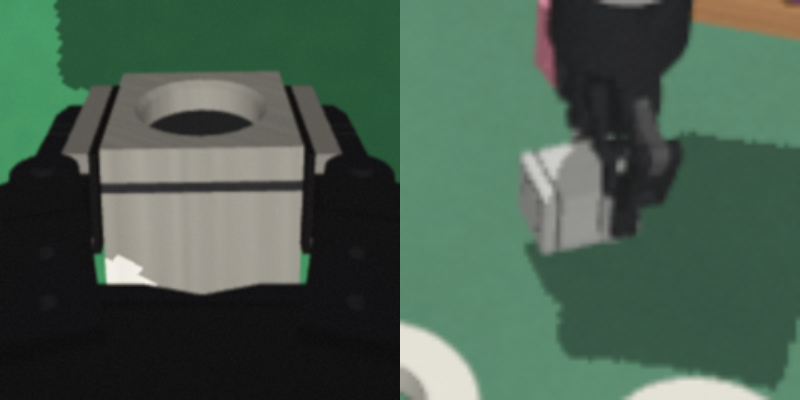

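Call:
send_rows(commands="39.6 0 0 0 0;39.6 0 0 0 0;39.6 0 0 0 0")

```text
t: 8.75
tcp_pos: [0.5384, 0.1562, 0.0409]
tool_rot: [0.485, 0.875, -0.0, -0.0]
force: [0.1, 0.2, -1.5]
finger_gap: 0.464
gripper_force: 20.6
```

Call:
send_rows(commands="39.9 0 0 0 0;39.9 0 0 0 0;39.9 0 0 0 0")

```text
t: 9.0
tcp_pos: [0.5386, 0.1562, 0.0412]
tool_rot: [0.485, 0.875, -0.0, -0.0]
force: [0.5, -0.6, -1.4]
finger_gap: 0.465
gripper_force: 15.6
```

```bash
python3 -c "
from h import *
state();wrist('w4')"
```

```text
t 9.00 tcp [0.5386 0.1562 0.0412] xang 122.0 tilt 0.02 q6 -0.48 gap 39.7mm gf 15.6 F [ 0.5 -0.6 -1.4]
```

Call:
send_rows(commands="40 0 0 0 0;40 0 0 0 0;40 0 0 0 0")

```text
t: 9.3
tcp_pos: [0.5387, 0.1562, 0.0413]
tool_rot: [0.485, 0.875, -0.0, 0.0]
force: [0.2, 0.1, -0.1]
finger_gap: 0.469
gripper_force: 11.2
```

Call:
send_rows(commands="40.1 0 0 0 0;40.1 0 0 0 0;40.1 0 0 0 0")

```text
t: 9.55
tcp_pos: [0.5387, 0.1562, 0.0413]
tool_rot: [0.485, 0.875, 0.0, 0.0]
force: [-0.7, -0.5, -0.9]
finger_gap: 0.471
gripper_force: 7.3
```

```bash
python3 -c "
from h import *
import cv2
state();wrist('w5')
a=[cv2.imread('pics/%s.png'%n)[240:480,200:440] for n in('w4','w5')]
print(cv2.absdiff(*a).mean())"
```

```text
t 9.55 tcp [0.5387 0.1562 0.0413] xang 122.0 tilt 0.00 q6 -0.48 gap 40.3mm gf 7.3 F [-0.7 -0.5 -0.9]
1.670451388888889
```

Call:
send_rows(commands="40.2 0 0 0 0;40.2 0 0 0 0;40.2 0 0 0 0;40.2 0 0 0 0")

```text
t: 9.93
tcp_pos: [0.5387, 0.1562, 0.0413]
tool_rot: [0.485, 0.875, 0.0, 0.0]
force: [-0.3, 0.4, -0.8]
finger_gap: 0.47
gripper_force: 4.0
```

```bash
python3 -c "
from h import *
import cv2
state();wrist('w6')
a=[cv2.imread('pics/%s.png'%n)[240:480,200:440] for n in('w4','w6')]
print(cv2.absdiff(*a).mean())"
```

```text
t 9.93 tcp [0.5387 0.1562 0.0413] xang 122.0 tilt 0.00 q6 -0.48 gap 40.1mm gf 4.0 F [-0.3  0.4 -0.8]
1.762818287037037
```

Call:
send_rows(commands="40.23 0 0 0 0;40.23 0 0 0 0;40.23 0 0 0 0;40.23 0 0 0 0")

```text
t: 10.32
tcp_pos: [0.5386, 0.1562, 0.0413]
tool_rot: [0.485, 0.875, -0.0, -0.0]
force: [0.7, -0.1, -1.5]
finger_gap: 0.474
gripper_force: 3.1
```

Call:
send_rows(commands="40.26 0 0 0 0;40.26 0 0 0 0;40.26 0 0 0 0;40.26 0 0 0 0")

```text
t: 10.65
tcp_pos: [0.5388, 0.1562, 0.0415]
tool_rot: [0.485, 0.875, 0.0, 0.0]
force: [0.2, 0.3, 0.3]
finger_gap: 0.472
gripper_force: 0.0
```

```bash
python3 -c "
from h import *
import cv2
state();wrist('w7')
a=[cv2.imread('pics/%s.png'%n)[240:480,200:440] for n in('w4','w7')]
print(cv2.absdiff(*a).mean())"
```

```text
t 10.65 tcp [0.5388 0.1562 0.0415] xang 122.0 tilt 0.03 q6 -0.48 gap 40.3mm gf 0.0 F [0.2 0.3 0.3]
16.844346064814815
```

```bash
python3 -c "
from h import *
import cv2
from station import cams
s=cams.snapshot('scene')['pixels'][:,:,::-1]
cv2.imwrite('pics/s7.png',np.hstack([cv2.resize(cv2.imread('pics/w7.png')[240:480,200:440],(400,400)),cv2.resize(s[270:370,340:440],(400,400))]))"
```

```text
(no output)
```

View pics/s7.png

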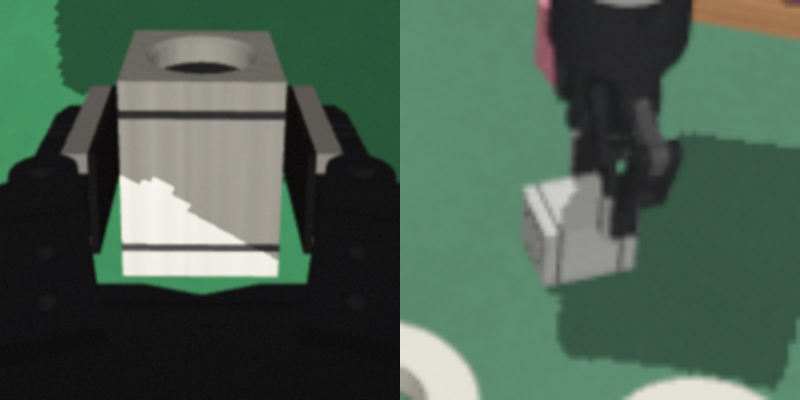

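The cap dropped back flat without swinging, because the lever was too short. I'll regrip right at the bored end, so the closed end outweighs the pad's twisting friction.

```bash
python3 -c "
from h import *
p,M=state()
import json;C['wrist']=tuple(json.load(open('pics/w7.json')))
for u,v in[(271,289),(371,289),(273,405),(367,405)]:
    q=at('wrist',u,v,.042);print((M.T@(q-p)).round(4))"
```

```text
t 10.75 tcp [0.5388 0.1562 0.0414] xang 122.0 tilt 0.02 q6 -0.48 gap 40.0mm gf 0.0 F [-0.1 -0.2 -0. ]
[ 0.0123 -0.0202 -0.0006]
[ 0.0123  0.0192 -0.0006]
[-0.0417 -0.0213 -0.0006]
[-0.0417  0.0194 -0.0006]
```

Call:
send_rows(commands="55 0 0 0 0;55 0.5 -0.03 0 0;55 0.4 0 0 0;55 0 0 0.5 0;55 0 0 0.5 0;55 0 0 0.45 0;55 0 0 0 0;45 0 0 0 0;39 0 0 0 0;39 0 0 0 0;39 0 0 0 0;39 0 0 0 0;39 0 0 -0.4 0;39 0 0 -0.5 0;39 0 0 -0.5 0;39 0 0 -0.5 0;39 0 0 0 0")

```text
t: 12.17
tcp_pos: [0.5303, 0.1714, 0.0531]
tool_rot: [0.484, 0.875, 0.001, 0.002]
force: [0.8, -0.1, -1.6]
finger_gap: 0.465
gripper_force: 20.7
```

Call:
send_rows(commands="40 0 0 0 0;40.1 0 0 0 0;40.15 0 0 0 0;40.18 0 0 0 0;40.18 0 0 0 0;40.18 0 0 0 0")

```text
t: 12.67
tcp_pos: [0.5284, 0.1711, 0.05]
tool_rot: [0.485, 0.875, -0.0, -0.0]
force: [0.0, -0.4, -0.5]
finger_gap: 0.468
gripper_force: 0.0
```

```bash
python3 -c "
from h import *
import cv2
state();wrist('w8')
cv2.imwrite('pics/w8c.png',cv2.resize(cv2.imread('pics/w8.png')[240:480,200:440],(400,400)))"
```

```text
t 12.67 tcp [0.5284 0.1711 0.05  ] xang 122.0 tilt 0.03 q6 -0.45 gap 39.9mm gf 0.0 F [ 0.  -0.4 -0.5]
```

View pics/w8c.png

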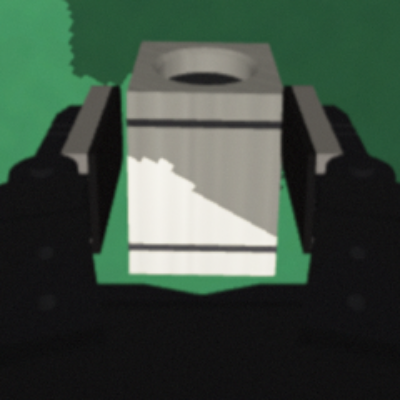

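It dropped flat again, so loosening the grip isn't a usable pivot. New plan: grip firmly nearer the closed end and lower the bored end onto the rim of the fixed orange bin. The rim turns the bore up in the hand, and the mat squares the cap.

```bash
python3 -c "
from h import *
p,M=state()
import json;C['wrist']=tuple(json.load(open('pics/w8.json')))
for u,v in[(276.2,295),(368.6,295),(277.4,405),(365,405)]:
    q=at('wrist',u,v,.042);print((M.T@(q-p)).round(4))
print(tri((262,377),(321,158)),tri((382,404),(241,158)))
print('knob',at('top',365,144,.3))
import cv2
s=cv2.imread('pics/scene0.png');t=cv2.imread('pics/top0.png')
a=cv2.resize(s[350:420,230:400],None,fx=4.7,fy=4.7)[:300,:800];b=cv2.resize(t[120:180,220:390],None,fx=4.7,fy=4.7)[:280,:800]
cv2.imwrite('pics/bin.png',np.vstack([a[:, :799],b[:,:799]]))"
```

```text
t 12.72 tcp [0.5285 0.1712 0.05  ] xang 122.0 tilt 0.03 q6 -0.45 gap 40.2mm gf 0.0 F [-0.   0.2 -0.1]
[ 0.0061 -0.0194  0.008 ]
[0.0061 0.0194 0.008 ]
[-0.0486 -0.0207  0.008 ]
[-0.0486  0.0197  0.008 ]
(array([ 0.7613342 , -0.06521148,  0.02519419]), [np.float64(0.0014472929373853757), np.float64(0.001447292937385278)]) (array([0.76041178, 0.18726195, 0.03301086]), [np.float64(0.0017398367769392313), np.float64(0.0017398367769392332)])
knob [ 0.6886422 -0.178009   0.3      ]
```

View pics/bin.png

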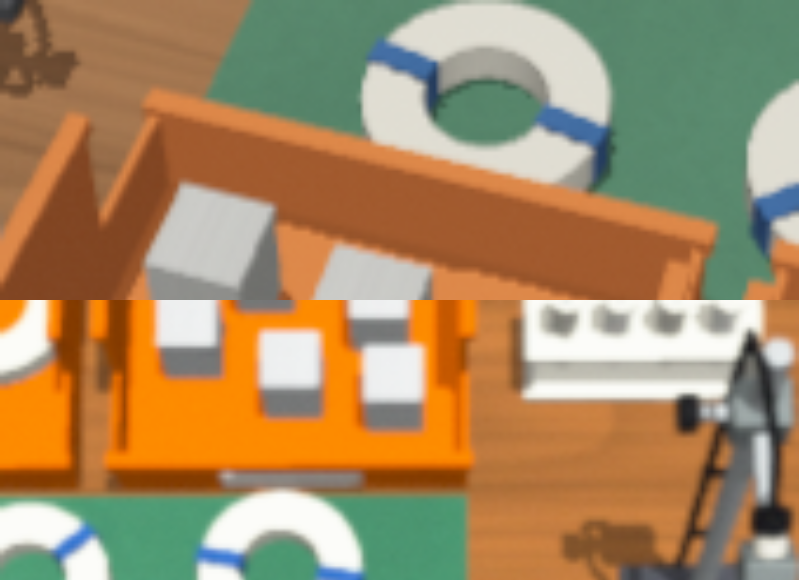

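The front wall's robot-side top edge runs scene (261,370)-(382,398) and top (320,156)-(242,156).

```bash
python3 -c "
from h import *
print(tri((260.9,369.6),(320,156.2)),tri((382.1,398.5),(242.3,156.2)))
print(at('top',320,160.6,0),at('top',242,161,0))"
```

```text
(array([ 0.75959139, -0.06386397,  0.04655333]), [np.float64(0.0007021561689410581), np.float64(0.0007021561689410879)]) (array([0.7598487 , 0.18359812, 0.04779333]), [np.float64(0.0011533774967597901), np.float64(0.0011533774967596845)])
[ 0.7630914  -0.06350895  0.        ] [0.76302992 0.19114823 0.        ]
```

Call:
send_rows(commands="55 0 0 0 0;55 0 0 0 0;55 -0.65 0 0 0;55 -0.6 0 0 0;55 0 0 0.6 0;55 0 0 0.6 0;55 0 0 0.6 0;50 0 0 0.06 0;40 0 0 0 0;38 0 0 0 0;38 0 0 0 0;38 0 0 0 0;38 0 0 0 0;38 0 0 -1 0;38 0 0 -1 0;38 0 0 -1 0;38 0 0 -1 0;38 0 0 -1 0;38 0 0 0 0", grip_force=25)

```text
t: 14.3
tcp_pos: [0.5444, 0.1503, 0.1171]
tool_rot: [0.484, 0.875, 0.002, 0.003]
force: [1.5, -0.0, 0.2]
finger_gap: 0.468
gripper_force: 28.3
```

```bash
python3 -c "
from h import *
p,M=state();wrist('w9')
print(M.T@(np.array([.735,-.035,.12])-p))
import cv2
a=cv2.imread('pics/w9.png')[240:480,200:440].mean(2)
# column profile at mid cap to find grooves/edges
print(a[:,110:130].mean(1).astype(int).tolist())"
```

```text
t 14.30 tcp [0.5444 0.1503 0.1171] xang 122.1 tilt 0.47 q6 -0.49 gap 40.0mm gf 28.3 F [ 1.5 -0.   0.2]
[-0.25826965  0.06322481 -0.00147495]
[82, 89, 97, 116, 126, 127, 128, 130, 132, 134, 134, 134, 134, 134, 134, 134, 134, 134, 134, 135, 135, 124, 82, 39, 26, 26, 37, 65, 83, 87, 87, 88, 100, 122, 132, 134, 133, 133, 134, 134, 133, 134, 134, 133, 134, 133, 134, 134, 134, 134, 134, 134, 134, 135, 129, 102, 62, 42, 39, 40, 39, 50, 89, 122, 133, 134, 134, 134, 134, 134, 134, 134, 134, 134, 134, 134, 134, 134, 134, 134, 134, 134, 134, 134, 134, 134, 134, 134, 134, 134, 134, 134, 134, 134, 134, 134, 134, 134, 134, 134, 134, 134, 134, 134, 134, 134, 134, 134, 134, 134, 134, 134, 134, 134, 134, 134, 134, 133, 134, 134, 134, 134, 134, 133, 133, 133, 133, 133, 133, 133, 133, 133, 133, 133, 133, 132, 132, 133, 133, 133, 132, 132, 132, 132, 132, 132, 132, 132, 132, 132, 132, 131, 132, 132, 131, 131, 132, 125, 90, 53, 39, 39, 38, 51, 90, 121, 130, 131, 131, 130, 130, 130, 131, 129, 122, 92, 49, 21, 14, 14, 14, 12, 13, 12, 13, 14, 13, 14, 15, 14, 14, 15, 14, 14, 14, 14, 14, 14, 15, 14, 14, 14, 14, 14, 14, 14, 13, 14, 14, 14, 14, 14, 14, 14, 14, 14, 14, 14, 14, 14, 14, 14, 14, 14, 14, 14, 14, 14, 13, 13, 14, 14, 14, 14, 13, 14, 14, 14, 14, 14]
```

Call:
send_rows(commands="38 -0.92 0.226 0 0;38 -0.92 0.226 0 0;38 -0.92 0.226 0 0;38 -0.92 0.226 0 0;38 -0.92 0.226 0 0;38 -0.92 0.226 0 0;38 -0.92 0.226 0 0;38 -0.92 0.226 0 0;38 -0.92 0.226 0 0;38 -0.92 0.226 0 0;38 -0.92 0.226 0 0;38 -0.92 0.226 0 0;38 -0.92 0.226 0 0;38 -0.92 0.226 0 1;38 0 0 0 1;38 0 0 0 1;38 0 0 0 1;38 0 0 0 1;38 0 0 0 1;38 0 0 0 1")

```text
t: 16.02
tcp_pos: [0.7308, -0.0346, 0.1106]
tool_rot: [0.683, 0.73, -0.001, -0.002]
force: [0.2, 0.1, -1.1]
finger_gap: 0.467
gripper_force: 28.1
```

Call:
send_rows(commands="38 0 0 0 1;38 0 0 0 1;38 0 0 0 1;38 0 0 0 1;38 0 0 0 1;38 0 0 0 1;38 0 0 0 1;38 0 0 0 1;38 0 0 0 1;38 0 0 0 1;38 0 0 0 1;38 0 0 0 1;38 0 0 0 1;38 0 0 0 1;38 0 0 0 1;38 0 0 0 1;38 0 0 0 1;38 0 0 0 1;38 0 0 0 1;38 0 0 0 1")

```text
t: 17.68
tcp_pos: [0.7309, -0.0346, 0.1106]
tool_rot: [0.993, 0.12, -0.002, -0.001]
force: [-0.3, -0.0, -1.7]
finger_gap: 0.469
gripper_force: 28.1
```

Call:
send_rows(commands="38 0 0 0 1;38 0 0 0 1;38 0 0 0 1;38 0 0 0 0.5;38 0 0 0 0")

```text
t: 18.1
tcp_pos: [0.7309, -0.0345, 0.1108]
tool_rot: [1.0, 0.0, -0.002, -0.0]
force: [0.4, -0.1, -0.4]
finger_gap: 0.464
gripper_force: 28.1
```

```bash
python3 -c "
from h import *
p,M=state();wrist('w10')
print((M.T@(np.array([.734,-.035,.08])-p)).round(4))
import cv2
g=cv2.imread('pics/w10.png').mean(2)
print(g[240:290,316:326].mean(1).astype(int).tolist())
for v in (264,270,276,416): print(v,(M.T@(at('wrist',320,v,p[2]+.0305)-p)).round(4))"
```

```text
t 18.10 tcp [ 0.7309 -0.0345  0.1108] xang 0.0 tilt 0.20 q6 1.37 gap 39.6mm gf 28.1 F [ 0.4 -0.1 -0.4]
[0.0032 0.0005 0.0308]
[70, 76, 84, 100, 109, 110, 111, 112, 115, 116, 116, 116, 116, 116, 116, 116, 116, 117, 117, 117, 116, 106, 68, 31, 21, 21, 29, 52, 69, 74, 74, 75, 85, 104, 115, 115, 115, 115, 115, 115, 115, 115, 115, 115, 115, 115, 115, 115, 115, 115]
264 [ 0.0332  0.0007 -0.0306]
270 [ 0.0313  0.0007 -0.0306]
276 [ 0.0294  0.0007 -0.0306]
416 [-0.0213  0.0007 -0.0304]
```

Call:
send_rows(commands="38 0.16 0 0.8 0;38 0 0 0.8 0;38 0 0 0.8 0;38 0 0 0.3 0;38 0 0 0.3 0;38 0 0 0.3 0")

```text
t: 18.65
tcp_pos: [0.7344, -0.0347, 0.0459]
tool_rot: [1.0, 0.001, -0.001, -0.0]
force: [-3.3, 0.3, 0.0]
finger_gap: 0.462
gripper_force: 28.2
```

```bash
python3 -c "
from h import *
p,M=state();wrist('w11')
import cv2
g=cv2.imread('pics/w11.png').mean(2)
print(g[200:300:2,316:326].mean(1).astype(int).tolist())"
```

```text
t 18.65 tcp [ 0.7344 -0.0347  0.0459] xang 0.1 tilt 0.17 q6 1.37 gap 39.4mm gf 28.2 F [-3.3  0.3  0. ]
[72, 71, 72, 72, 72, 71, 72, 63, 47, 46, 47, 46, 46, 46, 46, 46, 46, 46, 46, 56, 71, 71, 71, 71, 71, 71, 71, 71, 71, 71, 71, 72, 67, 32, 67, 74, 85, 115, 116, 116, 116, 116, 116, 116, 115, 116, 116, 112, 53, 34]
```

Call:
send_rows(commands="38 -0.1 0 -0.9 0;38 0 0 -0.9 0;38 0.3 0 0 0;38 0.25 0 0 0;38 0 0 0.4 0;38 0 0 0.4 0;38 0 0 0.3 0;38 0 0 0.3 0")

```text
t: 19.37
tcp_pos: [0.7421, -0.0347, 0.0557]
tool_rot: [1.0, 0.0, -0.003, -0.0]
force: [-11.9, 0.9, 26.1]
finger_gap: 0.465
gripper_force: 29.6
```

```bash
python3 -c "
from h import *
p,M=state();wrist('w12')
import cv2
g=cv2.imread('pics/w12.png').mean(2)
print(g[200:300:2,316:326].mean(1).astype(int).tolist())"
```

```text
t 19.37 tcp [ 0.7421 -0.0347  0.0557] xang 0.0 tilt 0.37 q6 1.37 gap 39.7mm gf 29.6 F [-11.9   0.9  26.1]
[71, 71, 71, 71, 71, 71, 71, 71, 71, 71, 71, 70, 70, 51, 45, 46, 45, 46, 45, 46, 74, 80, 98, 112, 112, 113, 114, 114, 113, 114, 114, 110, 48, 23, 23, 23, 22, 22, 27, 68, 79, 78, 82, 112, 113, 112, 112, 113, 112, 112]
```

Call:
send_rows(commands="40 0 0 0 0;40 0 0 0 0;40 0 0 0.25 0;40 0 0 0.25 0;40 0 0 0.25 0")

```text
t: 19.83
tcp_pos: [0.7442, -0.0348, 0.0389]
tool_rot: [1.0, 0.0, -0.0, -0.0]
force: [-0.8, 0.3, 0.3]
finger_gap: 0.47
gripper_force: 0.7
```

```bash
python3 -c "
from h import *
p,M=state();wrist('w13')
import cv2
g=cv2.imread('pics/w13.png').mean(2)
print(g[200:400:2,316:326].mean(1).astype(int).tolist())"
```

```text
t 19.83 tcp [ 0.7442 -0.0348  0.0389] xang 0.0 tilt 0.03 q6 1.37 gap 40.1mm gf 0.7 F [-0.8  0.3  0.3]
[75, 75, 75, 74, 75, 75, 75, 75, 75, 75, 75, 75, 75, 74, 74, 74, 74, 75, 74, 57, 47, 48, 49, 48, 48, 48, 48, 48, 48, 48, 48, 48, 48, 48, 48, 52, 74, 74, 74, 74, 74, 74, 74, 74, 74, 74, 74, 74, 73, 82, 74, 36, 75, 80, 79, 80, 80, 80, 80, 80, 80, 80, 80, 80, 81, 80, 80, 80, 81, 81, 57, 26, 68, 81, 80, 80, 80, 98, 124, 125, 124, 122, 121, 116, 64, 35, 36, 36, 36, 35, 36, 35, 35, 35, 35, 36, 35, 35, 35, 35]
```

```bash
cat >> h.py <<'E'
def fit(name,vs,p,M,s,x0=(0,.0,1.2)):
    # vs: rows of [closed edge, closed groove, bored groove, mouth edge] on the camera-facing side; s: distances from mouth along the side
    import json; from scipy.optimize import least_squares
    C['wrist']=tuple(json.load(open('pics/%s.json'%name)));f,cx,cy,e,q=C['wrist']
    def proj(X):
        c=R.from_quat(q).inv().apply(X-np.array(e));return f*c[1]/c[2]+cy
    def pts(a): # a: x,z of mouth edge (tool x, height above TCP), tilt from vertical
        return [p+M[:,0]*(a[0]+d*np.sin(a[2]))+np.array([0,0,a[1]-d*np.cos(a[2])]) for d in s]
    r=least_squares(lambda a:[proj(X)-v for X,v in zip(pts(a),vs)],x0,x_scale=[.01,.01,.3])
    print('mouth edge x %.4f dz %.4f tilt %.1f deg'%(r.x[0],r.x[1],np.degrees(r.x[2])),r.fun.round(1))
E
python3 -c "
from h import *
import json
p=np.array([.7309,-.0345,.1108]);M=np.array([[1,0,0],[0,-1,0],[0,0,-1.]])
C['wrist']=tuple(json.load(open('pics/w10.json')))
X=[(M.T@(at('wrist',320,v,p[2]+.0305)-p))[0] for v in (272,297.5,401.5,416)];print(X)
p,M=state()
fit('w13',[298,302,342,353],p,M,[.054,.050,.007,0],(.02,.03,0))
fit('w13',[302,342,353],p,M,[.050,.007,0],(.02,.03,0))
"
```

```text
[np.float64(0.030754936602958804), np.float64(0.022434689621029236), np.float64(-0.015367193070996654), np.float64(-0.021194537959448367)]
t 19.88 tcp [ 0.7436 -0.0348  0.0377] xang 0.0 tilt 0.12 q6 1.37 gap 40.2mm gf 0.8 F [ 0.7 -0.6 -0.2]
mouth edge x 0.0225 dz 0.0619 tilt -10.7 deg [ 0.7 -0.8  0.2 -0.1]
mouth edge x 0.0287 dz 0.0720 tilt -12.9 deg [ 0.  0. -0.]
```

```bash
python3 -c "
from h import *
import cv2,json
p=np.array([.7436,-.0348,.0377]);M=np.array([[1,0,0],[0,-1,0],[0,0,-1.]])
for s in ([.054,.046,.008,0],): fit('w13',[298,302,342,353],p,M,s,(.02,.03,0))
fit('w13',[302,342,353],p,M,[.046,.008,0],(.02,.03,0))
f,cx,cy,e,q=json.load(open('pics/w13.json'));print(f,e,q)
g=cv2.imread('pics/w13.png')
for v in (290,308,320,335,350,360,364): print(v,g[v,230:410:4].mean(1).astype(int).tolist())
"
```

```text
mouth edge x 0.0138 dz 0.0483 tilt -7.5 deg [-0.7  0.9 -0.5  0.3]
mouth edge x -0.0107 dz 0.0088 tilt 1.1 deg [0. 0. 0.]
366.14030233757853 [0.8122478192266973, -0.03569299206629599, 0.17363109139028385] [0.7005532441137716, -0.7004812765736111, -0.09630168017898395, 0.09631780586256627]
290 [74, 74, 73, 74, 73, 75, 74, 73, 74, 74, 73, 74, 74, 73, 73, 76, 75, 75, 75, 73, 74, 74, 75, 75, 75, 74, 74, 75, 74, 74, 73, 74, 74, 74, 74, 74, 74, 74, 74, 75, 74, 73, 119, 105, 99]
308 [82, 44, 15, 13, 21, 69, 69, 68, 15, 11, 9, 41, 67, 81, 81, 80, 77, 79, 79, 81, 78, 80, 80, 78, 79, 83, 79, 79, 78, 77, 77, 80, 80, 75, 84, 11, 11, 7, 69, 67, 67, 56, 16, 14, 29]
320 [18, 16, 19, 54, 66, 68, 68, 13, 12, 10, 7, 49, 80, 82, 81, 79, 77, 78, 81, 78, 79, 79, 83, 80, 78, 81, 80, 80, 79, 76, 78, 78, 79, 79, 80, 4, 7, 7, 10, 62, 67, 66, 68, 20, 18]
335 [14, 13, 10, 22, 104, 106, 21, 11, 10, 10, 29, 79, 81, 81, 77, 77, 80, 78, 79, 78, 80, 80, 82, 77, 79, 79, 81, 80, 77, 76, 75, 81, 79, 79, 79, 64, 5, 10, 7, 18, 95, 105, 49, 11, 15]
350 [12, 11, 13, 13, 9, 13, 16, 13, 6, 26, 80, 79, 82, 78, 77, 79, 78, 76, 78, 79, 79, 81, 82, 80, 77, 79, 80, 81, 79, 77, 77, 77, 79, 79, 80, 77, 64, 8, 14, 18, 9, 11, 12, 13, 13]
360 [11, 13, 15, 16, 13, 11, 15, 19, 6, 80, 117, 117, 119, 122, 125, 121, 120, 119, 120, 122, 121, 121, 122, 126, 126, 123, 121, 123, 125, 122, 122, 118, 116, 120, 124, 122, 117, 3, 10, 18, 9, 15, 14, 8, 14]
364 [13, 17, 12, 13, 5, 10, 15, 17, 12, 67, 119, 117, 116, 121, 123, 123, 124, 119, 118, 121, 118, 121, 122, 120, 124, 125, 124, 121, 121, 122, 124, 121, 121, 119, 117, 120, 119, 9, 12, 17, 12, 11, 15, 9, 14]
```

```bash
python3 -c "
from h import *
import json
f,cx,cy,e,q=json.load(open('pics/w13.json'));p=np.array([.7436,-.0348,.0377])
for v,d in((355,.1355),(308,.158),(302,.160)):
    X=np.array(e)+R.from_quat(q).apply([0,(v-cy)/f*d,d]);print(v,X.round(4),(X-p).round(4))
"
```

```text
355 [ 0.7368 -0.0357  0.0541] [-0.0068 -0.0009  0.0164]
308 [ 0.7438 -0.0357  0.0287] [ 0.0002 -0.0009 -0.009 ]
302 [ 0.7454 -0.0357  0.0262] [ 0.0018 -0.0009 -0.0115]
```

The row profiles and widths (40 mm = 108 px at v=355) place the mouth's front edge near z=0.055. So the cap has turned and now stands bore-up on the mat, centred at about (0.719,-0.036). Next: open, rise, turn the gripper half round so its camera side faces away from the syringe, and re-measure.

Call:
send_rows(commands="60 0 0 0 0;60 0 0 0 0;60 0 0 -0.3 0;60 0 0 -1 0;60 0 0 -1 0;60 0 0 -1 0;60 -1 0 -1 -1;60 0 0 0 -1;60 0 0 0 -1;60 0 0 0 -1;60 0 0 0 -1;60 0 0 0 -1;60 0 0 0 -1;60 0 0 0 -1;60 0 0 0 -1;60 0 0 0 -1;60 0 0 0 -1;60 0 0 0 -1;60 0 0 0 -1;60 0 0 0 -1", grip_force=60)

```text
t: 21.55
tcp_pos: [0.7245, -0.0348, 0.127]
tool_rot: [0.882, 0.471, 0.0, 0.0]
force: [-0.0, 0.0, -0.0]
finger_gap: 0.703
gripper_force: 0.0
```

Call:
send_rows(commands="60 0 0 0 -1;60 0 0 0 -1;60 0 0 0 -1;60 0 0 0 -1;60 0 0 0 -1;60 0 0 0 -1;60 0 0 0 -1;60 0 0 0 -1;60 0 0 0 -1;60 0 0 0 -1;60 0 0 0 -1;60 0 0 0 -1;60 0 0 0 -1;60 0 0 0 -1;60 0 0 0 -1;60 0 0 0 -1;60 0 0 0 -1;60 0 0 0 -1;60 0 0 0 -1;60 0 0 0 -1")

```text
t: 23.22
tcp_pos: [0.7246, -0.0348, 0.127]
tool_rot: [0.373, 0.928, 0.0, 0.0]
force: [-0.9, 0.6, 0.1]
finger_gap: 0.704
gripper_force: 0.0
```

Call:
send_rows(commands="60 0.5 0 0 -1;60 0.5 0 0 -1;60 0.5 0 0 -1;60 0.5 0 0 -1;60 0.5 0 0 -1;60 0.5 0 0 -1;60 0 0 0 0")

```text
t: 23.8
tcp_pos: [0.6731, -0.0004, 0.1267]
tool_rot: [0.172, 0.985, 0.0, -0.001]
force: [0.1, -0.6, 0.1]
finger_gap: 0.706
gripper_force: 0.0
```

```bash
python3 -c "
from h import *
import cv2
p,M=state();wrist('w14')
g=cv2.imread('pics/w14.png');h=cv2.cvtColor(g,cv2.COLOR_BGR2HSV)
m=((h[:,:,1]<45)&(h[:,:,2]>55)).astype(np.uint8)
n,l,st,ce=cv2.connectedComponentsWithStats(m)
print([(st[i].tolist(),ce[i].round().tolist()) for i in range(1,n) if st[i,4]>300])
print('centre pred',M.T@(np.array([.719,-.0357,.056])-p))
f,cx,cy,e,q=C['wrist']
for X in ([.699,-.0557,.056],[.699,-.0157,.056],[.739,-.0157,.056],[.739,-.0557,.056]):
    c=R.from_quat(q).inv().apply(np.array(X)-e);print('pred px',f*c[0]/c[2]+cx,f*c[1]/c[2]+cy)
"
```

```text
t 23.80 tcp [ 6.731e-01 -4.000e-04  1.267e-01] xang 160.2 tilt 0.12 q6 -1.39 gap 60.3mm gf 0.0 F [ 0.1 -0.6  0.1]
[([597, 86, 43, 134, 3843], [622.0, 157.0]), ([3, 167, 67, 79, 1123], [31.0, 195.0]), ([370, 167, 140, 69, 4993], [436.0, 197.0]), ([0, 178, 112, 236, 10798], [33.0, 311.0]), ([346, 221, 52, 35, 339], [373.0, 242.0]), ([443, 246, 67, 55, 493], [470.0, 271.0]), ([351, 267, 89, 84, 1207], [407.0, 305.0]), ([254, 279, 80, 101, 5664], [295.0, 330.0]), ([202, 296, 38, 54, 694], [219.0, 322.0]), ([344, 390, 56, 32, 751], [374.0, 404.0]), ([463, 423, 66, 57, 2292], [489.0, 455.0])]
centre pred [-0.05526666 -0.01759986  0.07064023]
pred px 252.86391839393923 329.2552273441961
pred px 313.2100560090091 309.2020544617653
pred px 334.79632714957046 363.1731633213494
pred px 276.66479911464353 381.55480072021953
```

Call:
send_rows(commands="60 0 0 0 -1;60 0 0 0 -1;60 0 0 0 -1;60 0 0 0 -1;60 0 0 0 -0.95;60 -0.5 -0.6 0 0;60 -0.5 -0.6 0 0;60 -0.44 -0.56 0 0;60 0 0 0 0")

```text
t: 24.6
tcp_pos: [0.7067, -0.0399, 0.1269]
tool_rot: [0.003, 1.0, -0.001, 0.002]
force: [0.7, -0.7, -0.2]
finger_gap: 0.703
gripper_force: 0.0
```

```bash
python3 -c "
from h import *
import cv2
p,M=state();wrist('w15')
g=cv2.imread('pics/w15.png');h=cv2.cvtColor(g,cv2.COLOR_BGR2HSV)
m=((h[:,:,1]<45)&(h[:,:,2]>55)).astype(np.uint8)
n,l,st,ce=cv2.connectedComponentsWithStats(m)
print([(st[i].tolist(),ce[i].round().tolist()) for i in range(1,n) if st[i,4]>300 and 250<ce[i,0]<390])
f,cx,cy,e,q=C['wrist']
for X in ([.699,-.0557,.056],[.699,-.0157,.056],[.739,-.0157,.056],[.739,-.0557,.056],[.699,-.0557,.003]):
    c=R.from_quat(q).inv().apply(np.array(X)-e);print('pred px',f*c[0]/c[2]+cx,f*c[1]/c[2]+cy)
gr=g.mean(2)
for v in(330,345): print(gr[v,260:380:3].astype(int).tolist())
print(gr[260:420:3,316:326].mean(1).astype(int).tolist())
"
```

```text
t 24.60 tcp [ 0.7067 -0.0399  0.1269] xang 179.6 tilt 0.30 q6 -1.78 gap 60.0mm gf 0.0 F [ 0.7 -0.7 -0.2]
[([296, 229, 69, 83, 4256], [330.0, 268.0]), ([336, 360, 62, 62, 2893], [364.0, 387.0])]
pred px 295.49113181191814 250.63702667419386
pred px 363.8590552737112 250.202805036628
pred px 362.2326502656591 312.57533338919166
pred px 297.18463002877985 312.9445295958524
pred px 300.4822119295499 229.7104759576897
[90, 90, 89, 88, 90, 87, 88, 89, 90, 92, 92, 70, 52, 51, 52, 52, 51, 50, 51, 51, 52, 51, 53, 52, 52, 51, 51, 52, 52, 52, 51, 53, 51, 52, 51, 53, 52, 51, 52, 52]
[102, 102, 102, 100, 102, 103, 101, 102, 103, 119, 120, 119, 119, 119, 119, 116, 78, 78, 78, 78, 78, 78, 77, 77, 77, 78, 80, 77, 78, 79, 77, 79, 78, 78, 77, 78, 79, 78, 77, 78]
[155, 52, 40, 40, 40, 40, 40, 40, 40, 40, 39, 46, 74, 104, 129, 132, 132, 125, 51, 52, 51, 52, 52, 51, 51, 51, 51, 63, 78, 78, 78, 78, 115, 119, 118, 118, 118, 118, 118, 118, 118, 118, 118, 118, 116, 83, 82, 81, 81, 81, 81, 81, 45, 14]
```

Measured blob (296–365, 229–312) matches the predicted upright cap to within a pixel, with the dark bore on top. Descending and gripping high, offset towards −x.

Call:
send_rows(commands="60 0.235 0.195 0.4 0;60 0 0 1 0;60 0 0 1 0;60 0 0 1 0;60 0 0 0.7 0;60 0 0 0.3 0;60 0 0 0 0;38 0 0 0 0;38 0 0 0 0;38 0 0 0 0;38 0 0 0 0;38 0 0 0 0", grip_force=60)

```text
t: 25.65
tcp_pos: [0.6997, -0.033, 0.0394]
tool_rot: [0.002, 1.0, -0.0, 0.001]
force: [-1.3, -0.1, 2.1]
finger_gap: 0.461
gripper_force: 48.9
```

Call:
send_rows(commands="38 0 0 -0.5 0;38 0 0 -1 0;38 0 0 -1 0;38 0 0 -1 0;38 0 0 -1 0;38 0 0 -1 0;38 0 0 0 0;38 0 0 0 0")

```text
t: 26.32
tcp_pos: [0.6997, -0.0331, 0.1497]
tool_rot: [0.001, 1.0, -0.0, 0.002]
force: [-0.2, 0.1, -1.2]
finger_gap: 0.456
gripper_force: 48.7
```

```bash
python3 -c "
from h import *
import cv2
p,M=state();wrist('w16')
g=cv2.imread('pics/w16.png');h=cv2.cvtColor(g,cv2.COLOR_BGR2HSV)
m=((h[:,:,1]<45)&(h[:,:,2]>55)).astype(np.uint8)
n,l,st,ce=cv2.connectedComponentsWithStats(m)
print([(st[i].tolist(),ce[i].round().tolist()) for i in range(1,n) if st[i,4]>300 and 230<ce[i,0]<410])
f,cx,cy,e,q=C['wrist']
# expected: mouth 17 mm above TCP, centre 17 mm along -tool x
for a,b,z in ((-.017+.02,-.02,.017),(-.017+.02,.02,.017),(-.037,.02,.017),(-.037,-.02,.017),(.003,-.02,-.037),(-.0035,0,.017),(-.0305,0,.017)):
    X=p+M[:,0]*a+M[:,1]*b-M[:,2]*z
    c=R.from_quat(q).inv().apply(X-e);print('pred px',round(f*c[0]/c[2]+cx,1),round(f*c[1]/c[2]+cy,1))
gr=g.mean(2)
print(gr[240:460:3,316:326].mean(1).astype(int).tolist())
"
```

```text
t 26.32 tcp [ 0.6997 -0.0331  0.1497] xang 179.8 tilt 0.18 q6 -1.77 gap 38.9mm gf 48.7 F [-0.2  0.1 -1.2]
[([281, 283, 81, 6, 422], [323.0, 286.0]), ([271, 289, 100, 37, 3246], [321.0, 308.0]), ([374, 291, 29, 53, 662], [388.0, 316.0]), ([239, 292, 29, 52, 646], [253.0, 316.0]), ([266, 327, 115, 90, 6755], [322.0, 368.0])]
pred px 267.4 333.1
pred px 379.2 333.0
pred px 374.8 425.9
pred px 271.5 426.0
pred px 282.6 279.2
pred px 323.3 349.2
pred px 323.2 411.8
[71, 52, 51, 51, 51, 50, 51, 50, 50, 51, 51, 50, 51, 59, 67, 88, 56, 82, 88, 88, 88, 88, 88, 88, 87, 88, 87, 88, 73, 40, 87, 87, 86, 131, 134, 135, 134, 105, 40, 40, 40, 41, 41, 40, 40, 40, 40, 40, 40, 40, 39, 40, 40, 40, 60, 86, 86, 86, 124, 25, 13, 13, 14, 15, 14, 14, 14, 14, 14, 14, 13, 14, 15, 14]
```

The cap is held bore-up: rim rows 337/414 against 333/412 predicted, so the mouth sits 18.7 mm ahead of the tool axis. Going round to the −x side of the needle.

Call:
send_rows(commands="38 0.95 0 -0.19 0;38 0.95 0 -0.19 0;38 0.95 0 -0.19 0;38 0.95 0 -0.19 0;38 0.95 0 -0.19 0;38 0.95 0 -0.19 0;38 0.95 0 -0.19 0;38 0.95 0 -0.19 0;38 0.95 0 -0.19 0;38 0.95 0 -0.19 0;38 0.95 0 -0.19 0;38 0.95 0 -0.19 0;38 0.95 0 -0.19 0;38 0.95 0 -0.19 0;38 0 0 0 0")

```text
t: 27.62
tcp_pos: [0.4273, -0.0307, 0.2]
tool_rot: [0.002, 1.0, 0.001, -0.004]
force: [-1.3, -0.1, -1.4]
finger_gap: 0.456
gripper_force: 48.7
```

Call:
send_rows(commands="38 0 -0.94 0 0;38 0 -0.94 0 0;38 0 -0.94 0 0;38 0 -0.94 0 0;38 0 -0.94 0 0;38 0 -0.94 0 0;38 0 -0.94 0 0;38 0 -0.94 0 0;38 0 -0.94 0 0;38 0 -0.94 0 0;38 0 0 0 0;38 0 0 0 0")

```text
t: 28.62
tcp_pos: [0.4324, -0.2207, 0.2002]
tool_rot: [0.002, 1.0, 0.001, -0.001]
force: [0.6, 0.5, -0.6]
finger_gap: 0.459
gripper_force: 48.8
```

```bash
python3 -c "
from h import *
import cv2
p,M=state();wrist('w17')
gr=cv2.imread('pics/w17.png').mean(2)
print(gr[240:440:2,316:326].mean(1).astype(int).tolist())
mouth=p-.0187*M[:,0]-M[:,2]*.017
print(mouth, 'needed', (M.T@(np.array([.514,-.221,.219])-mouth)/.02).round(3))
from station import cams
for n in('scene','top'): cv2.imwrite('pics/%s17.png'%n,cams.snapshot(n)['pixels'][:,:,::-1])
for n,r in(('scene',(232,219)),('top',(381,214))):
    a=cv2.imread('pics/%s0.png'%n);b=cv2.imread('pics/%s17.png'%n);x,y=r
    print(n,'needle patch diff',cv2.absdiff(a,b)[y-12:y+6,x-8:x+9].max(2).max(), cv2.absdiff(a,b)[y-40:y,x-12:x+10].mean())
"
```

```text
t 28.62 tcp [ 0.4324 -0.2207  0.2002] xang 179.7 tilt 0.10 q6 -2.27 gap 39.2mm gf 48.8 F [ 0.6  0.5 -0.6]
[56, 55, 57, 59, 60, 60, 60, 59, 59, 58, 67, 94, 100, 105, 104, 104, 107, 106, 112, 119, 117, 114, 88, 87, 59, 62, 87, 87, 87, 87, 87, 87, 87, 87, 87, 87, 87, 86, 86, 86, 86, 87, 80, 30, 63, 86, 86, 86, 84, 110, 131, 131, 133, 133, 133, 126, 75, 39, 40, 39, 40, 39, 40, 39, 39, 39, 39, 40, 40, 39, 39, 39, 39, 40, 39, 39, 39, 40, 39, 39, 39, 54, 85, 85, 85, 84, 92, 122, 65, 13, 14, 12, 14, 13, 15, 14, 14, 14, 14, 14]
[ 0.45113412 -0.22085127  0.2171874 ] needed [-3.143  0.008 -0.094]
scene needle patch diff 78 32.9969696969697
top needle patch diff 119 19.50871212121212
```

Call:
send_rows(commands="38 -0.5 0 -0.09 0;38 -0.5 0 0 0;38 -0.4 0 0 0;38 -0.3 0 0 0;38 -0.3 0 0 0;38 -0.3 0 0 0;38 -0.3 0 0 0;38 -0.2 0 0 0;38 -0.2 0 0 0;38 -0.13 0 0 0;38 0 0 0 0;38 0 0 0 0;38 0 0 0 0")

```text
t: 29.85
tcp_pos: [0.4947, -0.2202, 0.2031]
tool_rot: [0.001, 1.0, 0.0, -0.0]
force: [0.6, -0.4, -1.2]
finger_gap: 0.461
gripper_force: 48.8
```

```bash
python3 -c "
from h import *
import cv2
p,M=state();wrist('w18')
a=cv2.imread('pics/w17.png');b=cv2.imread('pics/w18.png')
d=cv2.absdiff(a,b).max(2)[325:425,268:376]
ys,xs=np.where(d>25);print(len(ys))
m=(d>25).astype(np.uint8);n,l,st,ce=cv2.connectedComponentsWithStats(m)
print([st[i].tolist() for i in range(1,n) if st[i,4]>8])
for v in range(340,420,5): print(v,b[v,285:365:3].mean(1).astype(int).tolist())
mouth=p-.0187*M[:,0]-M[:,2]*.017;print(mouth)
f,cx,cy,e,q=C['wrist']
for X in([.519,-.221,.235],[.529,-.221,.245]):
    c=R.from_quat(q).inv().apply(np.array(X)-e);print('tip px',f*c[0]/c[2]+cx,f*c[1]/c[2]+cy)
"
```

```text
t 29.85 tcp [ 0.4947 -0.2202  0.2031] xang 179.8 tilt 0.03 q6 -2.19 gap 39.4mm gf 48.8 F [ 0.6 -0.4 -1.2]
8
[]
340 [129, 130, 128, 130, 133, 136, 133, 132, 132, 135, 134, 130, 130, 131, 132, 132, 128, 133, 135, 131, 131, 131, 132, 136, 136, 132, 130]
345 [133, 133, 129, 130, 128, 129, 131, 134, 134, 132, 131, 131, 134, 131, 130, 129, 129, 132, 131, 130, 134, 132, 130, 132, 130, 133, 137]
350 [130, 129, 130, 134, 131, 129, 128, 129, 131, 131, 129, 125, 123, 126, 130, 133, 132, 127, 128, 132, 131, 129, 134, 134, 132, 129, 131]
355 [128, 128, 130, 131, 128, 116, 90, 59, 43, 39, 39, 38, 37, 39, 38, 40, 47, 75, 107, 128, 130, 129, 130, 130, 129, 132, 134]
360 [132, 130, 128, 102, 60, 40, 41, 40, 41, 41, 39, 40, 39, 39, 41, 39, 38, 39, 38, 42, 93, 119, 128, 129, 130, 132, 128]
365 [133, 116, 83, 40, 39, 42, 40, 42, 42, 40, 41, 39, 40, 37, 39, 39, 37, 41, 40, 39, 38, 54, 105, 132, 130, 129, 131]
370 [108, 69, 40, 39, 40, 41, 38, 40, 39, 41, 39, 40, 37, 37, 39, 40, 39, 41, 38, 39, 41, 39, 43, 106, 126, 134, 133]
375 [100, 39, 40, 41, 41, 40, 39, 40, 41, 40, 40, 40, 40, 37, 40, 37, 39, 38, 39
[... 414 characters left out ...]
, 41, 40, 39, 41, 38, 40, 39, 41, 39, 35, 41, 38, 36, 54, 75, 77, 76, 114, 114, 129, 130]
400 [122, 117, 108, 78, 81, 82, 80, 70, 48, 39, 39, 40, 38, 40, 40, 40, 60, 76, 81, 79, 76, 83, 119, 115, 125, 126, 129]
405 [133, 127, 120, 120, 95, 79, 82, 82, 83, 84, 86, 85, 84, 84, 82, 84, 86, 84, 79, 81, 112, 116, 120, 130, 129, 128, 126]
410 [64, 85, 111, 120, 124, 124, 115, 98, 86, 85, 83, 83, 83, 84, 82, 84, 91, 110, 121, 118, 116, 118, 96, 76, 63, 64, 63]
415 [16, 16, 15, 13, 12, 13, 13, 23, 33, 62, 83, 104, 118, 106, 81, 49, 29, 17, 14, 14, 16, 14, 14, 13, 15, 16, 16]
[ 0.51339437 -0.22028787  0.22006673]
tip px 321.5749704919556 427.67950881780223
tip px 321.74415797646907 477.04558332345516
```

Comparing each camera's cap estimate with the cap's true place shifts the tip estimate to about (0.521,-0.221). Nudging +3 mm in x and −1 mm in y.

Call:
send_rows(commands="38 -0.08 -0.05 0 0;38 -0.08 0 0 0;38 0 0 0 0;38 0 0 0 0;38 0 0 0 0;38 0 0 0 0;38 0 0 0 0;38 0 0 0 0")

```text
t: 30.57
tcp_pos: [0.4982, -0.2213, 0.2031]
tool_rot: [0.001, 1.0, 0.0, -0.0]
force: [0.1, 0.5, -1.3]
finger_gap: 0.454
gripper_force: 48.8
```

```bash
python3 -c "
from h import *
p,M=state();print(p-.0187*M[:,0]-M[:,2]*.017)
from station import sign_off
print(sign_off())"
```

```text
t 30.57 tcp [ 0.4982 -0.2213  0.2031] xang 179.8 tilt 0.00 q6 -2.19 gap 38.8mm gf 48.8 F [ 0.1  0.5 -1.3]
[ 0.51685211 -0.221379    0.22010549]
the job is handed in; nothing more can be done
None
```

I handed the job in at 30.6 s with the cap held still, bore up, its mouth about 15 mm below the needle tip and an estimated 4–5 mm off centre. I kept it at 15 mm rather than 25 mm to clear the syringe. The tip position is a camera estimate, since the needle was hidden from the wrist camera at the end, and the judge returned no result.

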